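# Hold back the belt tensioner of a lens edger

## Task

The belt of this lens edger's drive head is being changed. First turn the big toothed wheel by its hub until its white timing line points at the red pointer, and let go of it. Then push the sprung tensioner arm back by its red handle, away from the belt's path between the toothed wheel and the small motor pulley, until the pawl has clicked in behind the ratchet tooth, and finish while still holding it pushed back a few millimetres beyond the click, so that your hand and not the pawl takes the spring and I can slip the new belt on; leave the tweezers, screwdriver and screw bin where they lie.

Things in the scene. Friction and masses are not known exactly. Their poses are not given: they have to be found in the camera images.
- drive_head: drive head of a lens edger, fixed to the worktop: grey case, aluminium top plate 212 x 286 mm, its top 60 mm above the worktop. Origin under its middle at worktop height; at yaw 0 its x points away from the robot, y left, z up. On it: toothed wheel (y side), fixed motor pulley (99 mm high, at x -5, y -85 mm), tensioner arm, brass pawl in the far right corner
- hub_top (a point): centre of the top of the toothed wheel's hub, on its upright axis, 120 mm above the worktop. The hub is a bright knurled cylinder, 32 mm diameter, 32 mm high; below it lies the wheel's dark top flange, 80 mm diameter, at 88 mm height. Grip the hub from above at any yaw
- sprocket_notch (a point): timing notch: end of the white radial line on top of the wheel's flange, 36 mm from the wheel's axis, 88 mm above the worktop; turns with the wheel
- timing_mark (a point): point just before the tip of the red pointer, 36 mm from the wheel's axis and 88 mm above the worktop, where the notch must come. The pointer stands 44 to 71 mm from the axis, on a small block, top 84 mm above the worktop
- sprocket (a joint): turn of the toothed wheel in rad, 0 (or any full turn) with the notch at the red pointer, growing counter-clockwise seen from above; turns endlessly both ways with 0.08 N m friction and stays where it is left. One tooth is 0.26 rad
- pivot (a point): upright pivot axis of the tensioner arm, 70 mm above the worktop; the pivot bolt and spring reach 101 mm height
- handle (a point): middle of the red handle at the end of the tensioner arm: upright cylinder, 16 mm diameter, from 96 to 140 mm above the worktop; this point is 120 mm above the worktop and 86 mm from the pivot axis. It travels about 41 mm along its arc to the click, 58 mm to the end stop. Below it sits the free-running steel idler roller, 31 mm diameter, 74 to 92 mm high
- idler: idler roller with the red handle on it, carried by the tensioner arm; origin on the roller's axis, 74 mm above the worktop, z up
- tensioner (a joint): swing of the tensioner arm, rad: 0 at rest, growing as the handle is pushed back: clockwise about the pivot from above, away from the line wheel to motor pulley. Its spring resists with 5 N at the handle at 0, 11 N at 0.58. The pawl clicks in behind the tooth at about 0.48; if let go then, the arm stays caught there. Rubber end stop at 0.68
- pawl (a joint): lift of the brass pawl slider in m: 0 when fully in (at rest, and again once clicked in behind the tooth), up to about 0.006 on top of the tooth
- parts_bin: bystander: yellow open bin with the cover's screws, 85 x 60 x 41 mm, origin under its middle. It lies in front of the tall black lensmeter, which fills x 0.49 to 0.69, y 0.23 to 0.57 m and is 0.48 m high: keep the arm clear of that
- screwdriver: bystander: blue screwdriver, 113 mm long and 10 mm thick, lying along its x, origin under its middle
- tweezers: bystander: grey steel tweezers, 121 x 12 x 11 mm, lying on the top plate along its far left edge, origin under its middle

How it is judged:
On the way, in this order (a step that is already met when the one before it is completed fails the run):
1. the toothed wheel's notch stands at the red pointer, the wheel is let go, and the tensioner arm has not been pushed back yet (horizontal distance between sprocket_notch and timing_mark below 0.0045 m and contact force between the fingers and drive_head below 0.5 N and value of joint tensioner below 0.1 rad), for 0.2 s.
2. the tensioner arm is pushed back past the click, the pawl in behind its tooth (value of joint tensioner above 0.5 rad and value of joint pawl below 0.002 m), for 0.2 s.
At the end, for the whole second after the job is handed in: the notch is within 4.5 mm of its place at the red pointer (about half a tooth); the tensioner arm is held still at more than 0.5 rad, clear of the pawl, which is fully in behind the tooth; the fingers press on the red handle (or its roller) with more than 3 N (all of step 2 and horizontal distance between sprocket_notch and timing_mark below 0.0045 m and contact force between the fingers and idler above 3 N and linear speed of idler below 0.02 m/s); the arm keeps its last pose, push and grip.
It fails at once if a bystander (tweezers, screwdriver, screw bin) moved more than 20 mm (distance of any of parts_bin, screwdriver, tweezers from where it was at the start of the episode above 0.02 m).
It also fails if it takes over 72 s, if anything falls off the work surface, if the arm or the gripper's body presses on something with over 40 N, if the wrist force passes 120 N, or if a joint passes its speed limit or range.

## Robot

A 6-joint arm with a two-finger parallel gripper is mounted at the origin on a cart in front of the work surface, level with it; the furniture and walls round the work are solid. World frame = base frame: x ahead of the robot, y to its left, z up, the work surface at z = 0. Lengths are in m, angles in rad, forces in N, time in s.
With the tool pointing down it reaches from about 0.3 to 0.775 m from the base axis. Payload 14.6 kg.
Tool frame: the origin (TCP) lies on the centre line of the jaws, within the pads' length; the fingertips stand ctrl.tcp_to_tips ahead of it and the grasp point (between the pads) lies 2 mm behind it (ctrl.tcp_to_tips is the distance from the TCP to the fingertips, in m); z points along the fingers, y is the line along which they close (so a half turn about z gives the same grasp; the last joint's range is limited). The gripper opens to 94 mm and grips with 3 to 60 N. Pads are 16 mm wide; open, the fingers measure 119 mm over their backs; the gripper's body (75 mm by 177 mm) begins 78 mm behind the grasp point.
Start: joints at [1.093, 0.3, 1.521, -0, 1.321, -0.067], TCP at [0.22, 0.504, 0.222] pointing down, gripper open.
Joint ranges: [-3.03, 3.03], [-0.79, 2.21], [0.23, 2.52], [-1.04, 4.18], [0, 3.07], [-2.55, 2.55]. Speed limits (rad/s): [2.22, 2.22, 2.57, 3.14, 3.14, 3.14].

## Interface

Orientations are given as [roll, pitch, yaw] about the fixed x, y, z axes, in that order (R = Rz(yaw) Ry(pitch) Rx(roll)).
In Python, from station import telemetry, viewer, hand_in, ctrl gives the robot as it stands.
- The arm moves only by the tool step_arm, never from a script. Its argument "plan" is a list of rows, each an object of numbers: "dx", "dy", "dz": the shift along the tool's x, y, z scaled (see below); "rx", "ry", "rz": the turn, a rotation vector about the tool's x, y, z scaled (see below); "claw": the closure, from 0 (fully open) to 1 (shut). In form: [{"dx": .., "dy": .., "dz": .., "rx": .., "ry": .., "rz": .., "claw": ..}, ...]. A call has 1 to 10 rows; each row shifts and turns the commanded pose from where the row before left it, along the tool's axes as they then stand; what a row does not reach is not made up. The controller multiplies each number of a shift by 0.1 m and each number of a turn by 90 degrees. A row lasts 1/10 s, in which the tool goes at most 50 mm and 8.59 degrees, less where a joint would pass 70% of its speed; a pose out of reach is approached as far as the arm can. A call with a number of a shift or a turn outside -1 to 1 is refused whole. A call with a gripper value outside its range is refused whole. The fingers move at their own pace and stop on an object; "grip_force" is the grip in N (left out, the last holds). Time passes only in rows, so rows that do not move let the fingers close. It gives the time, the measured TCP pose, the force, the opening and the grip force at its end, in the units of the state.
- telemetry.get_obs(): the state, without advancing time (a new reading comes with each control period).
- viewer.camera(name): name is "scene" or "top" or "wrist"; returns a dict with "img" (420x560x3 uint8, red, green, blue), "z_map" (420x560 float32, m along the optical axis (not along the pixel's ray), 0 where there is no reading), "fx", "fy", "cx", "cy" (pixels), "dist" ([k1, k2, p1, p2, k3] as OpenCV has them; the pictures are not rectified), "R" (3x3) and "t" (3): a world point X has camera coordinates R X + t; the wrist camera has in their place "tool_from_camera" (4x4, takes a point from camera to tool coordinates, whose origin is the TCP and whose axes are the flange's). Camera axes: x right, y down, z forward; pixel columns grow to the right and rows downward; lengths in m; the calibration is good to about 2 mm. A picture is of the moment at which its call begins: read the wrist's pose just before it.
- hand_in(): hands the job in; it is judged then, once.
Trained networks look in a picture, given as the dict that the camera call returned (one of the last four; its "shot" number tells which), for a name from the list of things; names that differ only in an ending like _2 or _b are one class to them, and where a whole thing is asked for, a point or a joint stands for the part that bears it (a point fixed in the world has none). Each returns a list of dicts, best first, with "score" (0 to 1); they miss things now and then, are a little off and sometimes report something else, mostly with a low value. They report only what shows in the picture. A call takes as long as a camera call.
- viewer.recognise(target, picture): "rect" ([left, top, right, bottom] in pixels, round what is visible of it).
The state is a dict: "time_s": time; "qpos": joint angles; "joint_vel": joint speeds; "tau": joint torques, N m; "ee_pos": TCP position; "eef_rot": TCP orientation; "force": force on the tool from outside, world axes, zero at the start; "moment": the same for the moment, N m; "grip_width": finger opening in m; "grip_force": force on a finger pad.
Only numpy, scipy, OpenCV 4.12 (cv2) and the standard library are available. Lean on these libraries where they do the work, as an engineer would, in place of code of your own. Each camera call takes 0.05 s, during which the arm holds its last target. There are 200 camera calls.

## Working session

There is one attempt and no reset: what is moved stays moved. The work goes in short steps, Python scripts to look and compute and a tool call to move; the robot and the scene stay as the last step left them, time stands still between calls to the robot, and variables do not carry over. Pictures are saved under pics/ and viewed, at most 10 in all, crops included, and the job is handed in when it is done.

Besides the shell and the picture viewer there is one more tool, called after "Request:" as a command line: name --argument value ..., lists and objects as JSON in quotes. step_arm: Moves the arm, as the interface text tells. Shifts and turns lie within -1 to 1; 1 stands for 0.1 m of shift or 90 degrees of turn. Its arguments: {"type":"object","properties":{"plan":{"type":"array"},"grip_force":{"type":"number"}},"required":["plan"]}

```bash
ls; mkdir -p pics
cat > h.py <<'E'
import numpy as np, cv2
from station import telemetry, viewer, hand_in, ctrl
from scipy.spatial.transform import Rotation as Ro
def K(c): return np.array([[c['fx'],0,c['cx']],[0,c['fy'],c['cy']],[0,0,1.]])
def pose():
    o=telemetry.get_obs(); return np.array(o['ee_pos']),Ro.from_euler('xyz',o['eef_rot']).as_matrix()
def ext(c,p=None):
    if 'R' in c: return np.array(c['R']),np.array(c['t'])
    T=np.array(c['tool_from_camera']); P,R=p; Rw=R@T[:3,:3]; tw=R@T[:3,3]+P
    return Rw.T,-Rw.T@tw
def ray(c,uv,p=None):
    n=cv2.undistortPoints(np.array(uv,float).reshape(-1,1,2),K(c),np.array(c['dist'],float)).reshape(-1,2)
    R,t=ext(c,p); return -R.T@t,np.c_[n,np.ones(len(n))]@R
def at_z(c,uv,z,p=None):
    o,d=ray(c,uv,p); z=np.broadcast_to(z,len(d)); return o+d*((z-o[2])/d[:,2])[:,None]
def proj(c,X,p=None):
    R,t=ext(c,p); return cv2.projectPoints(np.array(X,float).reshape(-1,3),cv2.Rodrigues(R)[0],t,K(c),np.array(c['dist'],float))[0].reshape(-1,2)
def save(c,n): cv2.imwrite('pics/'+n,cv2.cvtColor(c['img'],cv2.COLOR_RGB2BGR))
E
python3 - <<'E'
from h import *
print(telemetry.get_obs(), ctrl.tcp_to_tips)
c=viewer.camera('top'); save(c,'top.png')
H={'hub_top':.12,'sprocket_notch':.088,'handle':.14,'pivot':.1,'drive_head':.06,'tweezers':.07,'screwdriver':0.01,'parts_bin':.04}
for n,z in H.items():
    for r in viewer.recognise(n,c)[:2]:
        b=r['rect']; m=[(b[0]+b[2])/2,(b[1]+b[3])/2]; print(n,round(r['score'],2),np.round(b),np.round(at_z(c,[m],z)[0],3))
np.savez('top.npz',**{k:v for k,v in c.items()})
E
```

```text
pics
{'time_s': 0.0, 'qpos': array([ 1.09338310e+00,  3.00486863e-01,  1.52157581e+00, -1.75769773e-06,
        1.32068626e+00, -6.66061985e-02]), 'joint_vel': array([-0.00146656,  0.000137  , -0.00061402,  0.00074928, -0.00091677,
        0.00066345]), 'tau': array([-1.48707895e-03, -5.31819069e+01, -3.52727044e+01,  7.07728160e-02,
        2.44903058e-02, -1.03759503e-04]), 'ee_pos': array([0.21953878, 0.50402487, 0.2218799 ]), 'eef_rot': array([-3.14043882e+00, -7.52600983e-05,  2.73078602e+00]), 'force': array([-0.97580259, -0.70029614, -0.11814639]), 'moment': array([-0.00800914,  0.02654966,  0.00865096]), 'grip_force': 0.0, 'grip_width': 0.09398053295248847} 0.017
hub_top 0.55 [304. 221. 340. 258.] [0.467 0.003 0.12 ]
sprocket_notch 0.82 [302. 222. 340. 260.] [0.467 0.002 0.088]
handle 0.71 [353. 214. 371. 232.] [ 0.502 -0.08   0.14 ]
pivot 0.83 [292. 169. 431. 284.] [ 0.499 -0.086  0.1  ]
pivot 0.24 [301. 194. 342. 204.] [0.558 0.004 0.1  ]
drive_head 0.7 [287. 174. 427. 286.] [ 0.494 -0.08   0.06 ]
tweezers 0.78 [296. 192. 343. 204.] [0.563 0.007 0.07 ]
screwdriver 0.66 [229. 283. 258. 287.] [0.362 0.178 0.01 ]
parts_bin 0.9 [151. 265. 185. 290.] [0.375 0.352 0.04 ]
```

View pics/top.png

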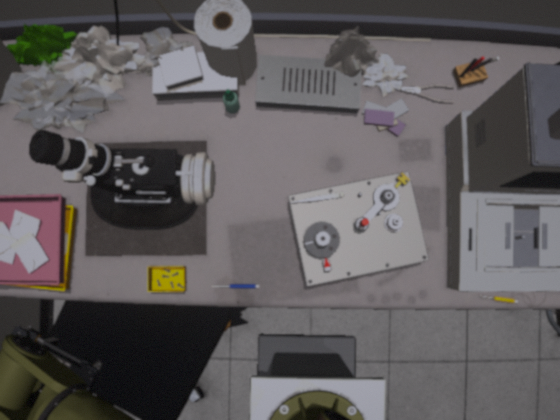

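The drive head is centred near px (357,230), turned a little. The hub is at (322,239), the pointer at (327,265), the handle at (362,223), the pivot at (388,196) and the motor pulley at (395,222). Next I'll work out a pose for a close wrist view.

```bash
cat >> h.py <<'E'
def rows(P,yaw,n=1):
    p,R=pose(); Rt=Ro.from_euler('xyz',[np.pi,0,yaw]).as_matrix()
    d=R.T@(np.array(P)-p)/.1; rv=Ro.from_matrix(R.T@Rt).as_rotvec()/(np.pi/2)
    print('now',np.round(p,4),'yaw',round(float(telemetry.get_obs()['eef_rot'][2]),4),'| shift total (units)',np.round(d,4),'turn',np.round(rv,4),'per row',np.round(d/n,4),np.round(rv/n,4))
E
python3 - <<'E'
from h import *
c=viewer.camera('wrist'); T=np.array(c['tool_from_camera']); print(np.round(T,3),c['fx'])
yaw=1.57
R=Ro.from_euler('xyz',[np.pi,0,yaw]).as_matrix()
# camera axis hits at z=.09
for z in (.3,.34):
    o=R@T[:3,3]+[0,0,z]; d=R@T[:3,2]; print(z,o+d*((.09-o[2])/d[2]), 'cam',o)
d=np.load('top.npz'); c=dict(d)
for n,uv,z in (('pivot',(388,196),.1),('hub',(322,239),.12),('ptr',(327,265),.084),('handle',(362,223),.14),('motor',(395,222),.099)): print(n,np.round(at_z(c,[uv],z)[0],3))
E
```

```text
[[ 0.    -0.962 -0.272  0.079]
 [ 1.    -0.     0.001 -0.   ]
 [-0.001 -0.272  0.962 -0.162]
 [ 0.     0.     0.     1.   ]] 321.3394504593215
0.3 [-0.00025265 -0.02634743  0.09      ] cam [-4.01213407e-04  7.87974649e-02  4.62276173e-01]
0.34 [-0.00023669 -0.03764494  0.09      ] cam [-4.01213407e-04  7.87974649e-02  5.02276173e-01]
pivot [ 0.567 -0.144  0.1  ]
hub [0.468 0.003 0.12 ]
ptr [ 0.413 -0.011  0.084]
handle [ 0.502 -0.081  0.14 ]
motor [ 0.51  -0.16   0.099]
```

Run:
```python
from h import *
p,R=pose(); P1=np.array([.48,0,.28]); n=14; y0=2.7308;y1=1.57
f=lambda y:Ro.from_euler('xyz',[np.pi,0,y]).as_matrix()
w=np.array([1]*n)/n
for i in range(n):
    y=y0+(y1-y0)*i/n; print(np.round(f(y).T@(P1-p)/n/.1,2))
print((y0-y1)/n/(np.pi/2))
```

```text
[-0.31 -0.26 -0.04]
[-0.33 -0.23 -0.04]
[-0.35 -0.2  -0.04]
[-0.37 -0.17 -0.04]
[-0.38 -0.14 -0.04]
[-0.39 -0.11 -0.04]
[-0.4  -0.07 -0.04]
[-0.4  -0.04 -0.04]
[-0.41 -0.01 -0.04]
[-0.4   0.03 -0.04]
[-0.4   0.06 -0.04]
[-0.39  0.09 -0.04]
[-0.39  0.12 -0.04]
[-0.37  0.16 -0.04]
0.05278487369744917
```

Request:
step_arm --plan '[{"dx": -0.31,"dy": -0.26,"dz": -0.04,"rz": 0.053},{"dx": -0.33,"dy": -0.23,"dz": -0.04,"rz": 0.053},{"dx": -0.35,"dy": -0.2,"dz": -0.04,"rz": 0.053},{"dx": -0.37,"dy": -0.17,"dz": -0.04,"rz": 0.053},{"dx": -0.38,"dy": -0.14,"dz": -0.04,"rz": 0.053},{"dx": -0.39,"dy": -0.11,"dz": -0.04,"rz": 0.053},{"dx": -0.4,"dy": -0.07,"dz": -0.04,"rz": 0.053}]'

```text
$.plan[0]: bad value
```

Request:
step_arm --plan '[{"dx": -0.4,"dy": -0.04,"dz": -0.04,"rz": 0.053},{"dx": -0.41,"dy": -0.01,"dz": -0.04,"rz": 0.053},{"dx": -0.4,"dy": 0.03,"dz": -0.04,"rz": 0.053},{"dx": -0.4,"dy": 0.06,"dz": -0.04,"rz": 0.053},{"dx": -0.39,"dy": 0.09,"dz": -0.04,"rz": 0.053},{"dx": -0.39,"dy": 0.12,"dz": -0.04,"rz": 0.053},{"dx": -0.37,"dy": 0.16,"dz": -0.04,"rz": 0.053},{"dx": 0},{"dx": 0}]'

```text
$.plan[0]: bad value
```

Run:
```python
from h import *
p=pose(); c=viewer.camera('wrist'); save(c,'w1.png'); print(p[0])
np.savez('w1.npz',P=p[0],Rt=p[1],**c)
for n,z in {'hub_top':.12,'sprocket_notch':.088,'handle':.14,'pivot':.1,'tweezers':.07,'pawl':.09}.items():
    for r in viewer.recognise(n,c)[:2]:
        b=r['rect']; m=[(b[0]+b[2])/2,(b[1]+b[3])/2]; print(n,round(r['score'],2),np.round(b),np.round(at_z(c,[m],z,p)[0],3))
```

```text
[0.21962807 0.50421036 0.22240164]
```

View pics/w1.png

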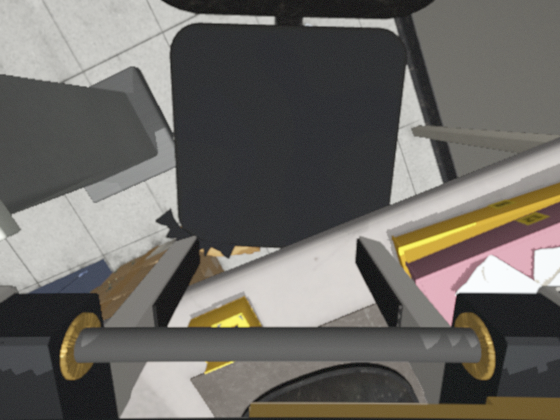

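The call was refused because every key has to be given, so this picture is still the start pose. The fingers fill the lower half and the clear view lies toward tool +x, so I'll stop further right.

Request:
step_arm --plan '[{"dx": -0.31,"dy": -0.26,"dz": -0.04,"rx": 0,"ry": 0,"rz": 0.053,"claw": 0},{"dx": -0.33,"dy": -0.23,"dz": -0.04,"rx": 0,"ry": 0,"rz": 0.053,"claw": 0},{"dx": -0.35,"dy": -0.2,"dz": -0.04,"rx": 0,"ry": 0,"rz": 0.053,"claw": 0},{"dx": -0.37,"dy": -0.17,"dz": -0.04,"rx": 0,"ry": 0,"rz": 0.053,"claw": 0},{"dx": -0.38,"dy": -0.14,"dz": -0.04,"rx": 0,"ry": 0,"rz": 0.053,"claw": 0},{"dx": -0.39,"dy": -0.11,"dz": -0.04,"rx": 0,"ry": 0,"rz": 0.053,"claw": 0},{"dx": -0.4,"dy": -0.07,"dz": -0.04,"rx": 0,"ry": 0,"rz": 0.053,"claw": 0}]'

```text
time_s: 1.55
ee_pos: [0.3492, 0.2505, 0.2508]
eef_rot: [3.141, 0.0, 2.145]
force: [-0.3, -0.4, -0.7]
grip_width: 0.0939
grip_force: 0.0
```

Request:
step_arm --plan '[{"dx": -0.4,"dy": -0.04,"dz": -0.04,"rx": 0,"ry": 0,"rz": 0.053,"claw": 0},{"dx": -0.41,"dy": -0.01,"dz": -0.04,"rx": 0,"ry": 0,"rz": 0.053,"claw": 0},{"dx": -0.4,"dy": 0.03,"dz": -0.04,"rx": 0,"ry": 0,"rz": 0.053,"claw": 0},{"dx": -0.4,"dy": 0.06,"dz": -0.04,"rx": 0,"ry": 0,"rz": 0.053,"claw": 0},{"dx": -0.39,"dy": 0.09,"dz": -0.04,"rx": 0,"ry": 0,"rz": 0.053,"claw": 0},{"dx": -0.39,"dy": 0.12,"dz": -0.04,"rx": 0,"ry": 0,"rz": 0.053,"claw": 0},{"dx": -0.37,"dy": 0.16,"dz": -0.04,"rx": 0,"ry": 0,"rz": 0.053,"claw": 0},{"dx": -0.45,"dy": 0,"dz": 0,"rx": 0,"ry": 0,"rz": 0,"claw": 0},{"dx": -0.45,"dy": 0,"dz": 0,"rx": 0,"ry": 0,"rz": 0,"claw": 0},{"dx": -0.45,"dy": 0,"dz": 0,"rx": 0,"ry": 0,"rz": 0,"claw": 0}]'

```text
time_s: 2.55
ee_pos: [0.4772, -0.1363, 0.2785]
eef_rot: [3.141, 0.0, 1.565]
force: [1.0, -0.0, 0.1]
grip_width: 0.094
grip_force: 0.0
```

Request:
step_arm --plan '[{"dx": 0,"dy": 0,"dz": 0,"rx": 0,"ry": 0,"rz": 0,"claw": 0},{"dx": 0,"dy": 0,"dz": 0,"rx": 0,"ry": 0,"rz": 0,"claw": 0}]'

```text
time_s: 2.75
ee_pos: [0.4773, -0.1351, 0.2783]
eef_rot: [-3.141, -0.0, 1.563]
force: [-0.2, -0.1, -0.9]
grip_width: 0.0939
grip_force: 0.0
```

```bash
cat > look.py <<'E'
import sys
from h import *
nm=sys.argv[1]
p=pose(); c=viewer.camera('wrist'); save(c,nm+'.png'); print(p[0],telemetry.get_obs()['eef_rot'])
np.savez(nm+'.npz',P=p[0],Rt=p[1],**c)
for n,z in {'hub_top':.12,'sprocket_notch':.088,'handle':.14,'pivot':.1,'tweezers':.07,'pawl':.09}.items():
    for r in viewer.recognise(n,c)[:2]:
        b=r['rect']; m=[(b[0]+b[2])/2,(b[1]+b[3])/2]; print(n,round(r['score'],2),np.round(b),np.round(at_z(c,[m],z,p)[0],3))
E
python3 look.py w2
```

```text
[ 0.4773069  -0.1350756   0.27828907] [-3.14152353e+00 -2.38595553e-04  1.56483124e+00]
hub_top 0.7 [237.   8. 314.  96.] [ 0.477 -0.002  0.12 ]
sprocket_notch 0.64 [233.   6. 309. 100.] [0.472 0.002 0.088]
handle 0.72 [290. 126. 321. 159.] [ 0.504 -0.082  0.14 ]
pivot 0.92 [174.   0. 407. 265.] [ 0.491 -0.075  0.1  ]
tweezers 0.94 [351.   2. 373. 102.] [0.568 0.005 0.07 ]
tweezers 0.66 [233.   9. 313.  95.] [0.474 0.006 0.07 ]
pawl 0.55 [376. 210. 392. 216.] [ 0.599 -0.166  0.09 ]
```

View pics/w2.png

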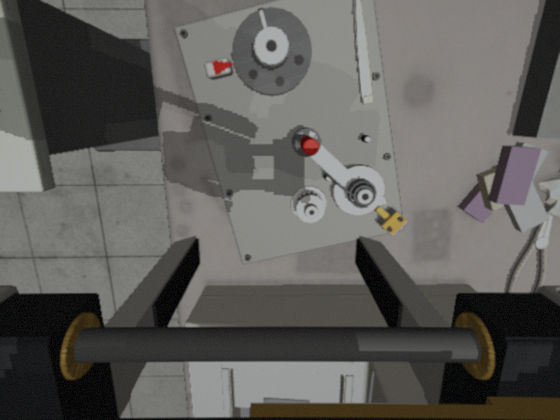

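The timing line runs from the hub (271,46) up to (262,11). The red pointer is at (219,68), the handle at (311,144), the pivot at (363,195), the motor pulley at (312,210) and the pawl at (392,220). Next I'll rectify crops of the wheel and handle.

Run:
```python
from h import *
d=dict(np.load('w2.npz')); p=(d['P'],d['Rt']); im=cv2.cvtColor(d['img'],cv2.COLOR_RGB2BGR)
hsv=cv2.cvtColor(im,cv2.COLOR_BGR2HSV)
red=((hsv[...,0]<10)|(hsv[...,0]>170))&(hsv[...,1]>130)&(hsv[...,2]>80)
n,l,s,ce=cv2.connectedComponentsWithStats(red.astype(np.uint8))
for i in range(1,n):
    if s[i,4]>15: print(s[i],ce[i],at_z(d,[ce[i]],.084,p),at_z(d,[ce[i]],.14,p))
# metric map at z=.088: 4 px/mm, x right, y up  centred (.472,-.002)
def mp(x0,y0,z,w=300,s=2.5):
    u,v=np.meshgrid(np.arange(w),np.arange(w)); X=np.stack([x0+(u-w/2)/s/1000,y0-(v-w/2)/s/1000,np.full(u.shape,z)],-1).reshape(-1,3)
    q=proj(d,X,p).astype(np.float32).reshape(w,w,2); return cv2.remap(im,q[...,0],q[...,1],cv2.INTER_CUBIC)
a=mp(.465,0,.088); b=mp(.465,0,.12); e=mp(.53,-.11,.12)
for k in (a,b,e):
    for g in range(25,300,50): cv2.line(k,(g,0),(g,4),(0,255,0)); cv2.line(k,(0,g),(4,g),(0,255,0))
cv2.imwrite('pics/rect.png',cv2.resize(np.hstack([a,b]),(800,400)))
cv2.imwrite('a.png',a)
zm=d['z_map'];print(zm[47,271],zm[20,262])
```

```text
[213  61  19  13 142] [220.35915493  65.85915493] [[ 0.4203087  -0.00888547  0.084     ]] [[ 0.42941971 -0.01634421  0.14      ]]
[303 138  16  17 209] [310.22488038 146.10047847] [[ 0.51410843 -0.09056567  0.084     ]] [[ 0.50848868 -0.08519696  0.14      ]]
0.29224497 0.31466
```

View pics/rect.png

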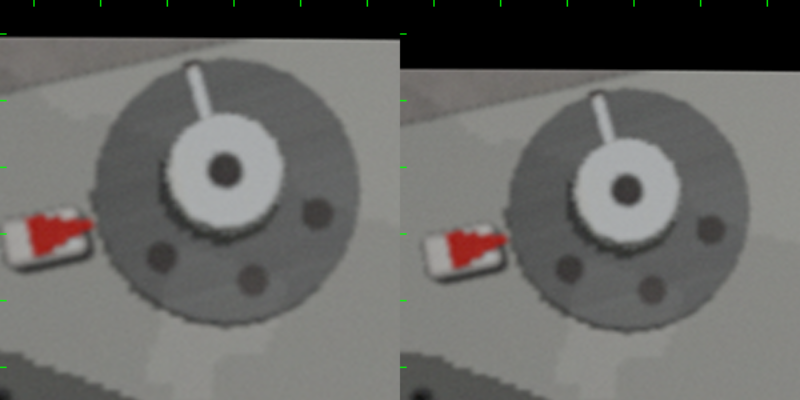

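Run:
```python
from h import *
d=dict(np.load('w2.npz')); p=(d['P'],d['Rt'])
print('pivot',at_z(d,[(363,195)],.101,p),'motor',at_z(d,[(312,210)],.099,p))
rows([.4733,.0025,.110],1.565)
print(telemetry.get_obs()['qpos'])
```

```text
pivot [[ 0.57082985 -0.14192859  0.101     ]] motor [[ 0.51604044 -0.15916957  0.099     ]]
now [ 0.4776 -0.1338  0.2786] yaw 1.5666 | shift total (units) [ 1.3627 -0.0491  1.6857] turn [0.0002 0.     0.001 ] per row [ 1.3627 -0.0491  1.6857] [0.0002 0.     0.001 ]
[-3.46973966e-01  1.38680636e-01  1.58622903e+00  2.41524354e-05
  1.41642502e+00 -3.42737197e-01]
```

Request:
step_arm --plan '[{"dx": 0.35,"dy": -0.01,"dz": 0.1,"rx": 0,"ry": 0,"rz": 0,"claw": 0},{"dx": 0.35,"dy": -0.01,"dz": 0.1,"rx": 0,"ry": 0,"rz": 0,"claw": 0},{"dx": 0.35,"dy": -0.01,"dz": 0.1,"rx": 0,"ry": 0,"rz": 0,"claw": 0},{"dx": 0.31,"dy": -0.02,"dz": 0.1,"rx": 0,"ry": 0,"rz": 0,"claw": 0},{"dx": 0,"dy": 0,"dz": 0.3,"rx": 0,"ry": 0,"rz": 0,"claw": 0},{"dx": 0,"dy": 0,"dz": 0.3,"rx": 0,"ry": 0,"rz": 0,"claw": 0},{"dx": 0,"dy": 0,"dz": 0.2,"rx": 0,"ry": 0,"rz": 0,"claw": 0},{"dx": 0,"dy": 0,"dz": 0,"rx": 0,"ry": 0,"rz": 0,"claw": 0},{"dx": 0,"dy": 0,"dz": 0,"rx": 0,"ry": 0,"rz": 0,"claw": 0}]'

```text
time_s: 4.0
ee_pos: [0.4735, 0.0017, 0.1592]
eef_rot: [3.141, 0.0, 1.566]
force: [-0.1, 0.3, 0.6]
grip_width: 0.0941
grip_force: 0.0
```

Run:
```python
from h import *
rows([.4733,.0025,.110],1.565)
```

```text
now [0.4735 0.0017 0.1592] yaw 1.5657 | shift total (units) [ 0.0077 -0.0019  0.4919] turn [0.0002 0.     0.0004] per row [ 0.0077 -0.0019  0.4919] [0.0002 0.     0.0004]
```

Descend, then grip.

Request:
step_arm --plan '[{"dx": 0.008,"dy": 0,"dz": 0.25,"rx": 0,"ry": 0,"rz": 0,"claw": 0},{"dx": 0,"dy": 0,"dz": 0.24,"rx": 0,"ry": 0,"rz": 0,"claw": 0},{"dx": 0,"dy": 0,"dz": 0,"rx": 0,"ry": 0,"rz": 0,"claw": 1},{"dx": 0,"dy": 0,"dz": 0,"rx": 0,"ry": 0,"rz": 0,"claw": 1},{"dx": 0,"dy": 0,"dz": 0,"rx": 0,"ry": 0,"rz": 0,"claw": 1},{"dx": 0,"dy": 0,"dz": 0,"rx": 0,"ry": 0,"rz": 0,"claw": 1},{"dx": 0,"dy": 0,"dz": 0,"rx": 0,"ry": 0,"rz": 0,"claw": 1},{"dx": 0,"dy": 0,"dz": 0,"rx": 0,"ry": 0,"rz": 0,"claw": 1}]' --grip_force 25

```text
time_s: 4.8
ee_pos: [0.4734, 0.0023, 0.1099]
eef_rot: [3.141, 0.0, 1.565]
force: [-0.1, -0.0, -0.3]
grip_width: 0.0496
grip_force: 0.0
```

Request:
step_arm --plan '[{"dx": 0,"dy": 0,"dz": 0,"rx": 0,"ry": 0,"rz": 0,"claw": 1},{"dx": 0,"dy": 0,"dz": 0,"rx": 0,"ry": 0,"rz": 0,"claw": 1},{"dx": 0,"dy": 0,"dz": 0,"rx": 0,"ry": 0,"rz": 0,"claw": 1},{"dx": 0,"dy": 0,"dz": 0,"rx": 0,"ry": 0,"rz": 0,"claw": 1},{"dx": 0,"dy": 0,"dz": 0,"rx": 0,"ry": 0,"rz": 0,"claw": 1}]'

```text
time_s: 5.3
ee_pos: [0.4728, 0.0023, 0.1095]
eef_rot: [-3.141, 0.0, 1.565]
force: [-6.5, -0.1, 4.8]
grip_width: 0.0316
grip_force: 25.0
```

Request:
step_arm --plan '[{"dx": 0,"dy": -0.01,"dz": 0,"rx": 0,"ry": 0,"rz": -0.04,"claw": 1},{"dx": 0,"dy": 0,"dz": 0,"rx": 0,"ry": 0,"rz": -0.08,"claw": 1},{"dx": 0,"dy": 0,"dz": 0,"rx": 0,"ry": 0,"rz": -0.08,"claw": 1},{"dx": 0,"dy": 0,"dz": 0,"rx": 0,"ry": 0,"rz": -0.08,"claw": 1},{"dx": 0,"dy": 0,"dz": 0,"rx": 0,"ry": 0,"rz": -0.08,"claw": 1},{"dx": 0,"dy": 0,"dz": 0,"rx": 0,"ry": 0,"rz": -0.08,"claw": 1},{"dx": 0,"dy": 0,"dz": 0,"rx": 0,"ry": 0,"rz": -0.08,"claw": 1}]'

```text
time_s: 6.0
ee_pos: [0.4734, 0.0026, 0.1095]
eef_rot: [3.139, 0.002, 2.387]
force: [9.8, 4.7, -7.1]
grip_width: 0.0313
grip_force: 25.0
```

Request:
step_arm --plan '[{"dx": 0,"dy": 0,"dz": 0,"rx": 0,"ry": 0,"rz": -0.08,"claw": 1},{"dx": 0,"dy": 0,"dz": 0,"rx": 0,"ry": 0,"rz": -0.08,"claw": 1},{"dx": 0,"dy": 0,"dz": 0,"rx": 0,"ry": 0,"rz": -0.08,"claw": 1},{"dx": 0,"dy": 0,"dz": 0,"rx": 0,"ry": 0,"rz": -0.08,"claw": 1},{"dx": 0,"dy": 0,"dz": 0,"rx": 0,"ry": 0,"rz": -0.08,"claw": 1},{"dx": 0,"dy": 0,"dz": 0,"rx": 0,"ry": 0,"rz": -0.07,"claw": 1},{"dx": 0,"dy": 0,"dz": 0,"rx": 0,"ry": 0,"rz": 0,"claw": 1},{"dx": 0,"dy": 0,"dz": 0,"rx": 0,"ry": 0,"rz": 0,"claw": 1},{"dx": 0,"dy": 0,"dz": 0,"rx": 0,"ry": 0,"rz": 0,"claw": 1}]'

```text
time_s: 6.9
ee_pos: [0.4737, 0.0033, 0.1095]
eef_rot: [3.14, 0.004, 3.12]
force: [12.3, 9.2, -7.3]
grip_width: 0.0312
grip_force: 25.0
```

Request:
step_arm --plan '[{"dx": 0,"dy": 0,"dz": 0,"rx": 0,"ry": 0,"rz": 0,"claw": 0},{"dx": 0,"dy": 0,"dz": 0,"rx": 0,"ry": 0,"rz": 0,"claw": 0},{"dx": 0,"dy": 0,"dz": 0,"rx": 0,"ry": 0,"rz": 0,"claw": 0},{"dx": 0,"dy": 0,"dz": 0,"rx": 0,"ry": 0,"rz": 0,"claw": 0},{"dx": 0,"dy": 0,"dz": 0,"rx": 0,"ry": 0,"rz": 0,"claw": 0},{"dx": 0,"dy": 0,"dz": -0.1,"rx": 0,"ry": 0,"rz": 0,"claw": 0},{"dx": 0,"dy": 0,"dz": -0.2,"rx": 0,"ry": 0,"rz": 0,"claw": 0}]'

```text
time_s: 7.6
ee_pos: [0.4716, 0.0023, 0.1394]
eef_rot: [3.142, -0.002, 3.12]
force: [0.6, -0.4, -0.4]
grip_width: 0.0841
grip_force: 0.0
```

Request:
step_arm --plan '[{"dx": 0,"dy": 0,"dz": -0.3,"rx": 0,"ry": 0,"rz": 0.076,"claw": 0},{"dx": 0,"dy": 0,"dz": -0.3,"rx": 0,"ry": 0,"rz": 0.076,"claw": 0},{"dx": 0,"dy": 0,"dz": -0.3,"rx": 0,"ry": 0,"rz": 0.076,"claw": 0},{"dx": 0,"dy": 0,"dz": -0.2,"rx": 0,"ry": 0,"rz": 0.076,"claw": 0},{"dx": 0,"dy": 0,"dz": -0.2,"rx": 0,"ry": 0,"rz": 0.076,"claw": 0},{"dx": -0.35,"dy": -0.1,"dz": 0,"rx": 0,"ry": 0,"rz": 0.076,"claw": 0},{"dx": -0.35,"dy": -0.1,"dz": 0,"rx": 0,"ry": 0,"rz": 0,"claw": 0},{"dx": -0.35,"dy": -0.1,"dz": 0,"rx": 0,"ry": 0,"rz": 0,"claw": 0},{"dx": -0.35,"dy": -0.1,"dz": 0,"rx": 0,"ry": 0,"rz": 0,"claw": 0},{"dx": 0,"dy": 0,"dz": 0,"rx": 0,"ry": 0,"rz": 0,"claw": 0}]'

```text
time_s: 8.6
ee_pos: [0.5534, -0.1219, 0.2693]
eef_rot: [-3.141, -0.0, 2.401]
force: [-0.1, -0.3, 0.2]
grip_width: 0.0942
grip_force: 0.0
```

```bash
python3 look.py w3
```

```text
[ 0.55335931 -0.12187591  0.26932951] [-3.14123029e+00 -5.27593475e-04  2.40199152e+00]
hub_top 0.71 [278.   0. 357.  89.] [ 0.476 -0.004  0.12 ]
sprocket_notch 0.67 [278.   0. 356.  92.] [0.475 0.003 0.088]
handle 0.66 [249. 122. 302. 239.] [ 0.538 -0.11   0.14 ]
handle 0.65 [261. 121. 291. 152.] [ 0.509 -0.083  0.14 ]
pivot 0.78 [130.   0. 428. 270.] [ 0.512 -0.081  0.1  ]
tweezers 0.65 [339.  66. 420. 161.] [0.57  0.013 0.07 ]
pawl 0.58 [274. 234. 280. 249.] [ 0.598 -0.164  0.09 ]
```

View pics/w3.png

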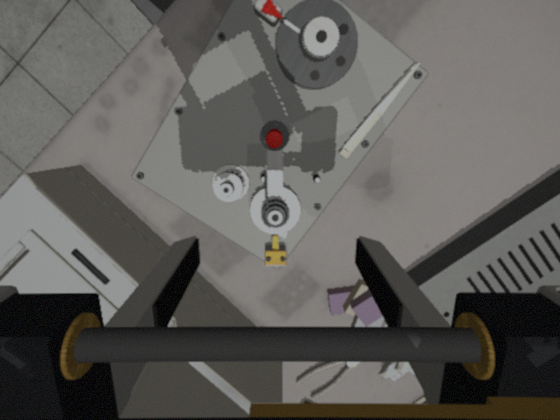

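The white line (end at about 285,21) now points at the red pointer (tip at about 282,16). The handle is at (275,139) and the pivot at (275,214). I'll put numbers on the alignment.

Run:
```python
from h import *
d=dict(np.load('w3.npz')); p=(d['P'],d['Rt']); im=cv2.cvtColor(d['img'],cv2.COLOR_RGB2BGR)
hsv=cv2.cvtColor(im,cv2.COLOR_BGR2HSV)
red=((hsv[...,0]<10)|(hsv[...,0]>170))&(hsv[...,1]>130)&(hsv[...,2]>80)
n,l,s,ce=cv2.connectedComponentsWithStats(red.astype(np.uint8))
for i in range(1,n):
    if s[i,4]>15: print(s[i],ce[i],at_z(d,[ce[i]],.084,p)[0],at_z(d,[ce[i]],.14,p)[0])
print('pivot',at_z(d,[(275,214)],.101,p)[0])
w=400;sc=4.;x0,y0,z=.4733-.035,.0025,.088
u,v=np.meshgrid(np.arange(w),np.arange(w)); X=np.stack([x0+(u-w/2)/sc/1000,y0-(v-w/2)/sc/1000,np.full(u.shape,z)],-1).reshape(-1,3)
q=proj(d,X,p).astype(np.float32).reshape(w,w,2); a=cv2.remap(im,q[...,0],q[...,1],cv2.INTER_CUBIC)
cv2.imwrite('pics/rect3.png',a)
rows([.5085,-.085,.16],2.40)
```

```text
[262   0  20  19 180] [270.67222222   9.02222222] [ 0.42034555 -0.00898428  0.084     ] [ 0.43240285 -0.01864128  0.14      ]
[266 131  17  17 228] [273.85087719 138.85087719] [ 0.51162758 -0.08873896  0.084     ] [ 0.50897965 -0.08554774  0.14      ]
pivot [ 0.57021868 -0.14064617  0.101     ]
now [ 0.5523 -0.1181  0.27  ] yaw 2.4051 | shift total (units) [ 0.5474 -0.0489  1.0994] turn [0.0002 0.0003 0.0032] per row [ 0.5474 -0.0489  1.0994] [0.0002 0.0003 0.0032]
```

View pics/rect3.png

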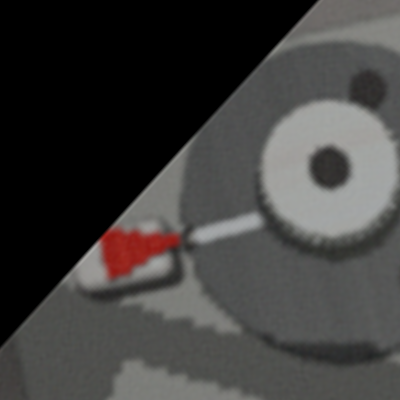

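The notch lines up to within about 0.5 mm. Now the handle.

Request:
step_arm --plan '[{"dx": 0.18,"dy": -0.02,"dz": 0.2,"rx": 0,"ry": 0,"rz": 0,"claw": 0},{"dx": 0.18,"dy": -0.02,"dz": 0.3,"rx": 0,"ry": 0,"rz": 0,"claw": 0},{"dx": 0.18,"dy": -0.01,"dz": 0.3,"rx": 0,"ry": 0,"rz": 0,"claw": 0},{"dx": 0,"dy": 0,"dz": 0.3,"rx": 0,"ry": 0,"rz": 0,"claw": 0},{"dx": 0,"dy": 0,"dz": 0,"rx": 0,"ry": 0,"rz": 0,"claw": 0},{"dx": 0,"dy": 0,"dz": 0,"rx": 0,"ry": 0,"rz": 0,"claw": 0}]'

```text
time_s: 9.55
ee_pos: [0.5095, -0.0861, 0.1605]
eef_rot: [3.141, 0.0, 2.405]
force: [-0.1, 1.6, 1.2]
grip_width: 0.0941
grip_force: 0.0
```

Run:
```python
from h import *
rows([.5087,-.0853,.12],2.407)
```

```text
now [ 0.5095 -0.0861  0.1605] yaw 2.4045 | shift total (units) [0.0119 0.0007 0.4053] turn [ 0.0002  0.0003 -0.0016] per row [0.0119 0.0007 0.4053] [ 0.0002  0.0003 -0.0016]
```

Request:
step_arm --plan '[{"dx": 0.012,"dy": 0,"dz": 0.2,"rx": 0,"ry": 0,"rz": 0,"claw": 0.5},{"dx": 0,"dy": 0,"dz": 0.2,"rx": 0,"ry": 0,"rz": 0,"claw": 1},{"dx": 0,"dy": 0,"dz": 0,"rx": 0,"ry": 0,"rz": 0,"claw": 1},{"dx": 0,"dy": 0,"dz": 0,"rx": 0,"ry": 0,"rz": 0,"claw": 1},{"dx": 0,"dy": 0,"dz": 0,"rx": 0,"ry": 0,"rz": 0,"claw": 1},{"dx": 0,"dy": 0,"dz": 0,"rx": 0,"ry": 0,"rz": 0,"claw": 1},{"dx": 0,"dy": 0,"dz": 0,"rx": 0,"ry": 0,"rz": 0,"claw": 1},{"dx": 0,"dy": 0,"dz": 0,"rx": 0,"ry": 0,"rz": 0,"claw": 1},{"dx": 0,"dy": 0,"dz": 0,"rx": 0,"ry": 0,"rz": 0,"claw": 1},{"dx": 0,"dy": 0,"dz": 0,"rx": 0,"ry": 0,"rz": 0,"claw": 1}]' --grip_force 30

```text
time_s: 10.55
ee_pos: [0.5083, -0.0855, 0.1195]
eef_rot: [3.142, 0.0, 2.404]
force: [0.1, -1.4, -0.7]
grip_width: 0.0171
grip_force: 0.0
```

Request:
step_arm --plan '[{"dx": 0,"dy": 0,"dz": 0,"rx": 0,"ry": 0,"rz": 0,"claw": 1},{"dx": 0,"dy": 0,"dz": 0,"rx": 0,"ry": 0,"rz": 0,"claw": 1},{"dx": 0,"dy": 0,"dz": 0,"rx": 0,"ry": 0,"rz": 0,"claw": 1},{"dx": 0,"dy": 0,"dz": 0,"rx": 0,"ry": 0,"rz": 0,"claw": 1},{"dx": 0,"dy": 0,"dz": 0,"rx": 0,"ry": 0,"rz": 0,"claw": 1}]'

```text
time_s: 11.05
ee_pos: [0.5084, -0.0854, 0.1195]
eef_rot: [3.141, 0.0, 2.404]
force: [3.4, 3.6, 0.7]
grip_width: 0.0155
grip_force: 30.0
```

Request:
step_arm --plan '[{"dx": -0.001,"dy": 0.0413,"dz": 0,"rx": 0,"ry": 0,"rz": 0.0306,"claw": 1},{"dx": -0.001,"dy": 0.0413,"dz": 0,"rx": 0,"ry": 0,"rz": 0.0306,"claw": 1},{"dx": -0.001,"dy": 0.0413,"dz": 0,"rx": 0,"ry": 0,"rz": 0.0306,"claw": 1},{"dx": -0.001,"dy": 0.0413,"dz": 0,"rx": 0,"ry": 0,"rz": 0.0306,"claw": 1},{"dx": -0.001,"dy": 0.0413,"dz": 0,"rx": 0,"ry": 0,"rz": 0.0306,"claw": 1},{"dx": -0.001,"dy": 0.0413,"dz": 0,"rx": 0,"ry": 0,"rz": 0.0306,"claw": 1},{"dx": -0.001,"dy": 0.0413,"dz": 0,"rx": 0,"ry": 0,"rz": 0.0306,"claw": 1},{"dx": -0.001,"dy": 0.0413,"dz": 0,"rx": 0,"ry": 0,"rz": 0.0306,"claw": 1}]'

```text
time_s: 11.85
ee_pos: [0.5288, -0.0684, 0.1185]
eef_rot: [-3.125, -0.004, 2.017]
force: [-53.4, -22.2, 26.9]
grip_width: 0.0158
grip_force: 30.2
```

Run:
```python
from h import *
o=telemetry.get_obs();p=np.array(o['ee_pos'][:2]);print(p,o['force'],o['eef_rot'][2])
r0=np.array([-.0618,.0558]);r0*=.086/np.hypot(*r0);pv=np.array([.5086,-.0852])-r0
r=p-pv;print(pv,np.hypot(*r),np.arctan2(r0[1],r0[0])-np.arctan2(r[1],r[0]))
```

```text
[ 0.52882805 -0.06839222] [-53.41299488 -22.22222007  26.87371806] 2.017473728165144
[ 0.57243077 -0.14283361] 0.08627118217810374 0.3065119138074106
```

The push meets about 57 N of tangential resistance, where the spring alone should give about 9 N. I'll stop and look.

Run:
```python
from h import *
a=dict(np.load('w2.npz')); b=dict(np.load('w3.npz'))
for z in (.06,.08,.1,.12): print(z,at_z(a,[(366,138)],z,(a['P'],a['Rt']))[0],at_z(b,[(318,178)],z,(b['P'],b['Rt']))[0])
p=pose(); c=viewer.camera('wrist'); s=viewer.camera('scene')
o=telemetry.get_obs();print(o['time_s'],o['force'],o['moment'],o['tau'],p[0])
h=proj(s,[[.53,-.07,.12]])[0]; print(h)
x,y=int(h[0]),int(h[1])
cr=s['img'][max(0,y-70):y+70,max(0,x-90):x+90]; cr=cv2.resize(cr,None,fx=3,fy=3,interpolation=cv2.INTER_CUBIC)
cr2=cv2.resize(c['img'][150:350,140:420],(540,cr.shape[0])) if 0 else c['img']
save({'img':cr},'s4.png'); save(c,'w4.png'); print(cr.shape)
```

```text
0.06 [ 0.58094918 -0.08414895  0.06      ] [ 0.58092423 -0.08236326  0.06      ]
0.08 [ 0.57555618 -0.08268967  0.08      ] [ 0.57631015 -0.08164028  0.08      ]
0.1 [ 0.57016317 -0.08123038  0.1       ] [ 0.57169607 -0.0809173   0.1       ]
0.12 [ 0.56477017 -0.0797711   0.12      ] [ 0.56708199 -0.08019431  0.12      ]
11.95 [-48.6934265  -19.68467574  25.69252782] [-4.07847388e+00  9.26806134e+00  4.84245103e-03] [ 14.39693391 -44.17480946 -44.09871697   7.00151905 -11.41291738
   0.86591888] [ 0.52882805 -0.06839222  0.11853663]
[343.60287121 243.80616351]
(420, 540, 3)
```

View pics/s4.png

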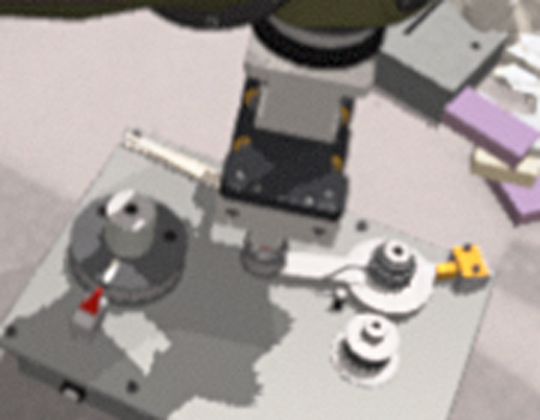

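View pics/w4.png

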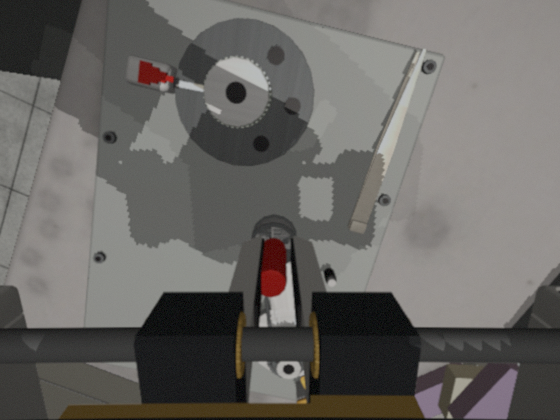

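w4 shows the handle held firmly and the stud (the end stop, px 330,275) clear of the finger. Nothing visibly blocks the hand. I'll wait a moment to see whether the load settles.

Request:
step_arm --plan '[{"dx": 0,"dy": 0,"dz": 0,"rx": 0,"ry": 0,"rz": 0,"claw": 1},{"dx": 0,"dy": 0,"dz": 0,"rx": 0,"ry": 0,"rz": 0,"claw": 1},{"dx": 0,"dy": 0,"dz": 0,"rx": 0,"ry": 0,"rz": 0,"claw": 1}]'

```text
time_s: 12.25
ee_pos: [0.5286, -0.0686, 0.1186]
eef_rot: [-3.125, -0.004, 2.019]
force: [-47.9, -19.1, 24.1]
grip_width: 0.0151
grip_force: 30.1
```

Run:
```python
from h import *
p=pose(); c=viewer.camera('wrist')
o=telemetry.get_obs();print(o['time_s'],o['force'],o['moment'],p[0],o['eef_rot'],o['qpos'])
d=c; r=viewer.recognise('handle',c); print(r[:2])
for z in (.06,.08,.1): print(at_z(c,[(329,274)],z,p)[0])
# project finger outer corners
P,R=p
for rad in (-.008,.008):
  for tg in (.0205,): print(rad,proj(c,[P+R@np.array([rad,tg,z]) for z in (.017,0,-.03)],p))
```

```text
12.3 [-48.05838845 -19.47273836  24.6433895 ] [-3.93082311e+00  9.06196050e+00 -8.69083393e-03] [ 0.52860768 -0.06864051  0.1186361 ] [-3.12508776 -0.00362317  2.01912243] [-0.19450498  0.38083471  1.6696743  -0.00782229  1.10647848 -0.63930421]
[{'rect': [255.6, 215.1, 299.0, 296.9], 'score': 0.65}]
[ 0.57959024 -0.086084    0.06      ]
[ 0.57214141 -0.07803885  0.08      ]
[ 0.56469257 -0.06999369  0.1       ]
-0.008 [[310.63390672 261.54548332]
 [313.69967703 275.01567383]
 [320.75288894 305.98071133]]
0.008 [[311.38309586 236.99201395]
 [314.58880203 248.48432916]
 [322.00731928 275.06043638]]
```

Run:
```python
from h import *
pv=np.array([.5715,-.142])
for nm in ('w2','w3'):
    d=dict(np.load(nm+'.npz')); p=(d['P'],d['Rt']); z=d['z_map']
    v,u=np.mgrid[0:270,100:450]; o,r=ray(d,np.stack([u.ravel(),v.ravel()],1),p); X=o+r*z[v,u].reshape(-1,1)
    H=np.full((20,22),np.nan)
    for x in X[(z[v,u].ravel()>0)]:
        i=int((x[0]-.49)/.006); j=int((x[1]+.17)/.0075)
        if 0<=i<20 and 0<=j<22: H[i,j]=np.nanmax([H[i,j],x[2]*1000])
    print(nm); print('y cols from -.17 step .0075; x rows from .49 step .006')
    for i,row in enumerate(H): print('%.3f'%(.49+.006*i),' '.join('%3.0f'%k for k in row))
```

```text
w2
y cols from -.17 step .0075; x rows from .49 step .006
0.490  63  64  63  62  61  61  62  62  62  61  92  93  91  62  61  62  62  86  90  90  90 121
0.496  88  87  87  64  61  61  61  62  62  93 126 139  93  62  63  62  62  62  88  90  90  90
0.502  88  88  87  87  62  62  61  62  61  94 141 142 140  94  61  62  61  62  61  89  90  90
0.508  99 100  98  87  61  62  61  62  62  94 141 141 141  93  63  62  61  61  62  62  89  89
0.514 100 100  99  87  64  62  62  61  75  92 141 141 137  92  62  61  62  62  61  62  62  62
0.520  99  99  88 275 292 305  62  74  76  76  93  93  93  62  63  62  62  61  62  62  62  61
0.526  87  88  88  66  61 305  73  75  76  76  75  61  61  61  63  62  61  62  63  61  62  62
0.532  63  86  64  61  61 305  86  76  76  75  73  63  61  62  63  62  62  62  63  62  62  63
0.538  61  61  69  75  74  94  76  76  76  74  61  61  62  62  61  61  62  62  62  62  62  62
0.544  62  75  75  76  95  95  75  75  75  62  61  62  61  61  62  63  61  62  61  61  61  61
0.550  75  76  76  95  94  75  75  75  62  62  61  61  62  61  61  62  62  62  62  61  62  61
0.556  7
[... 2075 characters left out ...]
61  62  61  62  62  62  61  63  61  68  68
0.568  76  94 102 103 103  97  76  75  62  62  61  73  61  61  61  61  69  70  67  68  68  68
0.574  75  94 101 103 102  96  76  75  62  61  61 295 295  62  62  62  69  69  68  67  68  68
0.580  76  90  97 102 101  92  75  75  61  62 277 293 296 280  62  62  69  69  67  66  65  62
0.586  76  76  91  91  90  75  75  73  61  61 273  61 291 292  61  62  62  61  61  64  65  61
0.592  76  75  76  75  75  75  74  62  61  61  61  62  62  61  61  61  61  61  61  61  62  61
0.598  76  75  75  75  75  74  61  61  65  62  61  62  61  62  62  62  62  61  61  58 nan nan
0.604  81  75  75  61  62  62  61  61  65  64  62  61  61  61  61  58 nan nan nan nan nan nan
```

There is nothing tall in the handle's way, so the load must be the pawl riding up its tooth. I'll push on in small steps and watch the force.

Request:
step_arm --plan '[{"dx": -0.001,"dy": 0.02,"dz": 0,"rx": 0,"ry": 0,"rz": 0.015,"claw": 1},{"dx": 0,"dy": 0,"dz": 0,"rx": 0,"ry": 0,"rz": 0,"claw": 1},{"dx": 0,"dy": 0,"dz": 0,"rx": 0,"ry": 0,"rz": 0,"claw": 1}]'

```text
time_s: 12.65
ee_pos: [0.5346, -0.0661, 0.1193]
eef_rot: [-3.137, -0.001, 1.995]
force: [-8.6, -1.2, 5.1]
grip_width: 0.0153
grip_force: 30.0
```

The step gave way and the load fell to about 9 N. I'll go on along the arc to about 0.57 rad.

Request:
step_arm --plan '[{"dx": -0.001,"dy": 0.0206,"dz": 0,"rx": 0,"ry": 0,"rz": 0.0153,"claw": 1},{"dx": 0,"dy": 0.0206,"dz": 0,"rx": 0,"ry": 0,"rz": 0.0153,"claw": 1},{"dx": 0,"dy": 0.0206,"dz": 0,"rx": 0,"ry": 0,"rz": 0.0153,"claw": 1},{"dx": 0,"dy": 0,"dz": 0,"rx": 0,"ry": 0,"rz": 0,"claw": 1}]'

```text
time_s: 13.05
ee_pos: [0.5411, -0.0632, 0.1193]
eef_rot: [-3.138, -0.001, 1.923]
force: [-6.6, -1.1, 5.3]
grip_width: 0.0159
grip_force: 30.0
```

Request:
step_arm --plan '[{"dx": -0.001,"dy": 0.0206,"dz": 0,"rx": 0,"ry": 0,"rz": 0.0153,"claw": 1},{"dx": 0,"dy": 0.0206,"dz": 0,"rx": 0,"ry": 0,"rz": 0.0153,"claw": 1},{"dx": 0,"dy": 0.0206,"dz": 0,"rx": 0,"ry": 0,"rz": 0.0153,"claw": 1},{"dx": 0,"dy": 0.0206,"dz": 0,"rx": 0,"ry": 0,"rz": 0.0153,"claw": 1},{"dx": 0,"dy": 0,"dz": 0,"rx": 0,"ry": 0,"rz": 0,"claw": 1},{"dx": 0,"dy": 0,"dz": 0,"rx": 0,"ry": 0,"rz": 0,"claw": 1},{"dx": 0,"dy": 0,"dz": 0,"rx": 0,"ry": 0,"rz": 0,"claw": 1}]'

```text
time_s: 13.75
ee_pos: [0.5485, -0.0606, 0.1192]
eef_rot: [-3.137, -0.001, 1.828]
force: [-11.1, -0.2, 7.2]
grip_width: 0.0153
grip_force: 30.0
```

```bash
python3 - <<'E'
from h import *
o=telemetry.get_obs();p=np.array(o['ee_pos'][:2]);print(p,o['force'],o['eef_rot'][2])
for pv in ([.5724,-.1428],[.5703,-.141]):
  a=np.array([.5086,-.0852])-pv;r=p-pv;print(np.hypot(*r),np.arctan2(a[1],a[0])-np.arctan2(r[1],r[0]))
print('travel chord',np.hypot(*(p-[.5086,-.0852])), 2*np.arcsin(np.hypot(*(p-[.5086,-.0852]))/2/.086))
E
python3 look.py w5
```

```text
[ 0.54848636 -0.06063321] [-11.06261932  -0.2101215    7.24472872] 1.827663247271563
0.0855759510108647 0.5532102576784541
0.08327457995982189 0.5705282993940783
travel chord 0.04684494602509399 0.551678044329378
[ 0.54848636 -0.06063321  0.11922789] [-3.13730857e+00 -7.90259201e-04  1.82764200e+00]
hub_top 0.79 [108.  33. 250. 180.] [0.482 0.007 0.12 ]
hub_top 0.35 [ 34.  13. 372. 403.] [ 0.503 -0.04   0.12 ]
handle 0.82 [252. 214. 304. 291.] [ 0.545 -0.046  0.14 ]
pivot 0.77 [ 33.  12. 373. 403.] [ 0.5   -0.047  0.1  ]
tweezers 0.73 [318.  31. 351. 226.] [0.566 0.016 0.07 ]
```

View pics/w5.png

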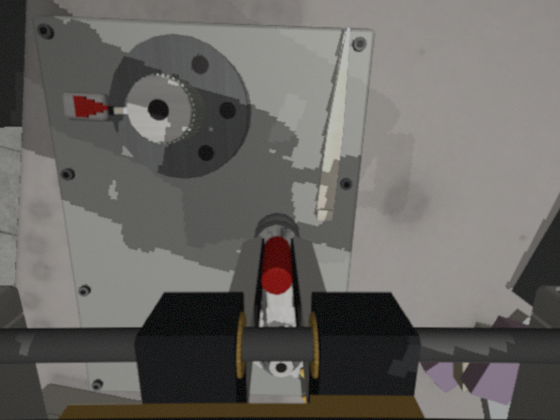

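The handle is held at about 0.55 rad against the spring (about 11 N), and the line (113–127,110) still points at the pointer. One scene crop will check the pawl.

Run:
```python
from h import *
s=viewer.camera('scene'); x,y=proj(s,[[.59,-.155,.09]])[0].astype(int)
cr=cv2.resize(s['img'][y-35:y+35,x-50:x+50],None,fx=7,fy=7,interpolation=cv2.INTER_CUBIC); save({'img':cr},'s5.png')
o=telemetry.get_obs();print(o['ee_pos'],o['force'],o['joint_vel'],o['time_s'])
```

```text
[ 0.54848331 -0.06061766  0.11925036] [-10.53138714   0.0647312    6.68830919] [ 2.01253617e-03 -3.57106380e-04 -4.78751002e-05 -8.06162647e-05
  1.38479179e-04  1.06406724e-03] 14.15
```

View pics/s5.png

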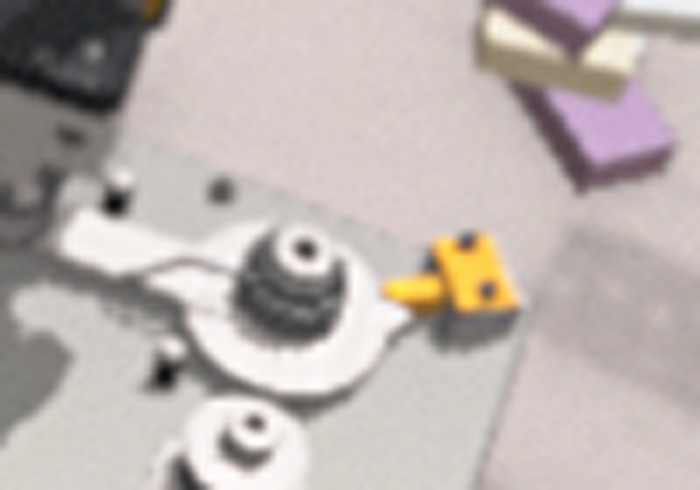

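The crop shows the pawl rod (385–440,292) fully out against the disc, with the tooth (410,315) already past it. The pawl is in, so I'm handing in.

```bash
python3 -c "
from station import hand_in
print(hand_in())"
```

```text
the job is handed in; nothing more can be done
None
```

I handed the job in without seeing the verdict: the wheel's timing line is within about 0.5 mm of the red pointer, and the hand is holding the tensioner at about 0.55 rad, roughly 6 mm past the click, with the pawl in behind its tooth; the push rose to about 57 N on the way, and the tweezers, screwdriver and bin were not touched.

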